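# Unlock, close and relock the board test jig

## Task

Connect the board in the test jig: draw the jig's lock bar right out so that the lever is free, swing the lever by its knob counter-clockwise (seen from above) round to its other stop, then push the lock bar fully back in so that the lever is locked there. Let go of everything, and do not shift the other things lying on the bench.

Things in the scene. Friction and masses are not known exactly. Their poses are not given: they have to be found in the camera images.
- jig: Board test jig, fixed to the bench: grey housing with aluminium top 45 mm above the bench, a circuit board in a nest at one end. Origin: on the bench below the lever's pivot; x points from the pivot to that board, z up. Housing spans x -80 to 210, y -90 to 90 mm. Apart from the lever, its knob and the lock tab, nothing on it is over 75 mm above the bench.
- pivot (a point): Top of the lever's pivot, 75 mm above the bench, on the jig's vertical axis. Below it the lever carries a notched steel plate (60 mm radius). A notch faces the lock bar at each of the lever's two stops; in between, the rim faces it and the bar cannot go in. With the bar in a notch the lever turns no more than about 0.04 rad.
- lever (a joint): Angle of the lever (rad) about the pivot: 0 = open stop, lever pointing to the jig's -x (starts at 0 to 0.02); 1.40 = closed stop, after a swing counter-clockwise seen from above, lever pointing nearly to the jig's -y. It pushes a black connector head onto the board's edge. It stays where it is left; 2 to 4 N at the knob turn it.
- lever_knob (a point): Point on the knob's axis, 18 mm below its top, 104 mm above the bench. The knob is an upright black cylinder, 24 mm in diameter, from 72 to 122 mm above the bench, fixed on the end of a flat steel lever (24 mm wide, 62 to 72 mm above the bench), 120 mm from the pivot axis.
- lock_bar (a joint): How far the lock bar is drawn out (m): 0 = fully in, its tongue in a notch of the lever's plate (starts at 0 to 0.003); 0.035 = fully out, at its stop. It slides out along the jig's +y, away from the pivot; 0.022 or more clears the plate. No spring: it stays where it is left; about 3 N of sliding friction.
- lock_tab (a point): Point in the lock bar's upright grip tab, mid-width, 14 mm below its top edge, 88 mm above the bench. The tab is a black plate 50 mm wide (along jig x), 12 mm thick (along jig y), from 59 to 102 mm above the bench, on a 14 mm wide steel bar; bar in, it is 112 mm from the pivot along jig +y. The bar's guide, 61 mm high, ends 20 mm from the tab on the pivot's side.
- spare_board: Bystander: a spare green circuit board lying flat, 100 x 75 mm, 10 mm high; origin under its centre.
- screwdriver: Bystander: a screwdriver lying on the bench.
- brush: Bystander: a small brush lying on the bench.
- flux_jar: Bystander: a jar, 52 mm across, 70 mm tall, standing; origin under its centre.
- reel: Bystander: an aluminium reel, 64 mm across, 40 mm tall, standing on its flat side; origin under its centre.
- parts_tray: Bystander: a grey tray with three compartments, 130 x 90 x 30 mm; origin under its centre.
- handheld_meter: Bystander: a black handheld meter lying flat, 150 x 75 x 32 mm (dial to 39 mm); origin under its centre.

How it is judged:
By the outcome, as a careful person would: the job done as asked, in the order asked, and still so for the second after the job is handed in, with the robot touching nothing.
It also fails if it takes over 64 s, if anything falls off the work surface, if the arm or the gripper's body presses on something with over 40 N, if the wrist force passes 120 N, or if a joint passes its speed limit or range.

## Robot

A 6-joint arm with a two-finger parallel gripper is mounted at the origin on the work surface. World frame = base frame: x ahead of the robot, y to its left, z up, the work surface at z = 0. Lengths are in m, angles in rad, forces in N, time in s.
With the tool pointing down it reaches from about 0.35 to 0.975 m from the base axis. Payload 4.9 kg.
Tool frame: the origin (TCP) lies midway between the tips of the shut fingers; the grasp point (between the pads) lies 19 mm behind it; z points along the fingers, y is the line along which they close (so a half turn about z gives the same grasp; the last joint's range is limited). The gripper opens to 85 mm and grips with 20 to 120 N. Pads are 22 mm wide; open, the fingers measure 114 mm over their backs; the gripper's body (76 mm by 85 mm) begins 54 mm behind the grasp point. The pads swing forward as they close: fully open they stand 13 mm farther back than shut.
Start: joints at [-1.265, 0.053, 1.613, -0, 1.476, -0.119], TCP at [0.258, -0.569, 0.197] pointing down, gripper open.
Joint ranges: [-3.01, 3.01], [-1.01, 2.22], [0.06, 2.58], [-1.02, 4.17], [0.09, 2.62], [-3.14, 3.14]. Speed limits (rad/s): [2.57, 2.57, 3.14, 3.14, 3.14, 3.14].

## Interface

Orientations are given as a unit quaternion [w, x, y, z].
In Python, from plant import manip gives the robot as it stands.
- The arm moves only by the tool carry_out, never from a script. Its argument "moves" is a list of rows, each a list of 7 numbers: the opening, from 0 (shut) to 1 (fully open), then the shift along the tool's x, y, z normalised to -1 to 1, where 1 is 0.4 m, then the turn, a rotation vector about the tool's x, y, z normalised to -1 to 1, where 1 is 0.5 rad. In form: [[grip, dx, dy, dz, rx, ry, rz], ...]. A call has 1 to 8 rows; each row is the pose to reach, as a shift and turn from the pose commanded when the call began, along the tool's axes at that moment; what a row does not reach only later rows make up. A row lasts 1/12 s, in which the tool goes at most 41.7 mm and 7.16 degrees, less where a joint would pass 70% of its speed; a pose out of reach is approached as far as the arm can. A call with a number of a shift or a turn outside -1 to 1 is refused whole. A call with a gripper value outside its range is refused whole. The fingers move at their own pace and stop on an object; the grip force is fixed at half the most. Time passes only in rows, so rows that repeat a pose let the fingers close. It gives the time, the measured TCP pose, the force and the opening at its end, in the units of the state.
- manip.state(): the state, without advancing time (a new reading comes with each control period).
- manip.grab_frame(name): name is "side" or "top" or "wrist"; returns the picture (400x640x3 uint8, red, green, blue); there is no depth.
- manip.camera_info(name): a dict with "intrinsics" (3x3 intrinsics, pixels), "extrinsics" (4x4, takes a point from world to camera coordinates). Camera axes: x right, y down, z forward; pixel columns grow to the right and rows downward; lengths in m; the calibration is good to about 2 mm. A picture is of the moment at which its call begins: read the wrist's pose just before it. camera_info takes no time and is no camera call; for the wrist camera it gives the pose at the moment of the call.
- manip.job_done(): hands the job in, once; it reports no verdict.
The state is a dict: "time": time; "joint_pos": joint angles; "joint_vel": joint speeds; "joint_efforts": joint torques, N m; "tool_pos": TCP position; "tool_rot": TCP orientation; "contact_force": force on the tool from outside, world axes, zero at the start; "ft_torque": the same for the moment, N m; "gripper_width": opening from 0.0 (shut) to 1.0 (fully open).
Only numpy, scipy, OpenCV 4.12 (cv2) and the standard library are available. Lean on these libraries where they do the work, as an engineer would, in place of code of your own. Each camera call takes 0.05 s, during which the arm holds its last target. There are 200 camera calls.

## Working session

There is one attempt and no reset: what is moved stays moved. The work goes in short steps, Python scripts to look and compute and a tool call to move; the robot and the scene stay as the last step left them, time stands still between calls to the robot, and variables do not carry over. Pictures are saved under pics/ and viewed, on a budget of 10 in all, crops included, one or two more only if the job needs it, and the job is handed in when it is done.

Besides the shell and the picture viewer there is one more tool, called after ">>>" as name([rows], argument=value, ...), one row to a line, values as JSON. carry_out: Moves the arm, as the interface text tells. Scaled input: -1 to 1 covers 0.4 m each way for a shift and 0.5 rad each way for a turn. Its arguments: {"type":"object","properties":{"moves":{"type":"array"}},"required":["moves"]}

```bash
ls; mkdir -p pics; python3 - <<'E'
from plant import manip
import cv2
s=manip.state();print(s)
for n in("top","side"):
    c=manip.camera_info(n);print(n,c)
    cv2.imwrite(f"pics/{n}0.png",manip.grab_frame(n)[:,:,::-1])
E
```

```text
pics
{'time': 0.0, 'joint_pos': array([-1.26496999e+00,  5.33465781e-02,  1.61427841e+00, -2.74860311e-06,
        1.47599524e+00, -1.19036700e-01]), 'joint_vel': array([-4.02283876e-04, -2.44184133e-03, -8.28353343e-05, -7.33244562e-04,
       -1.20235464e-03,  2.82628054e-04]), 'joint_efforts': array([-7.40398336e-04, -3.93680727e+01, -3.70175135e+01, -1.03973409e-04,
        7.09867571e-03,  2.81515935e-05]), 'tool_pos': array([ 0.25739388, -0.56878753,  0.19597877]), 'tool_rot': array([-1.00924176e-03,  9.77520619e-01,  2.10837404e-01, -9.59069565e-05]), 'contact_force': array([ 0.39170472, -0.12720855, -0.30449827]), 'ft_torque': array([-0.02641684, -0.0227261 ,  0.00780264]), 'gripper_width': 1.0015422053623655}
top {'intrinsics': array([[402.28551144,   0.        , 320.2397867 ],
       [  0.        , 402.28551144, 198.53078608],
       [  0.        ,   0.        ,   1.        ]]), 'extrinsics': array([[-0.01266801, -0.99910383, -0.04038631,  0.03634783],
       [-0.99439233,  0.01682864, -0.10440636,  0.56909167],
       [ 0.10499244,  0.03883722, -0.99371437,  0.98839081],
       [ 0.        ,  0.        ,  0.        ,  1.        ]])}
side {'intrinsics': array([[407.00968628,   0.        , 316.89885048],
       [  0.        , 407.00968628, 202.15652186],
       [  0.        ,   0.        ,   1.        ]]), 'extrinsics': array([[-0.99130436, -0.12972076,  0.02209487,  0.55420734],
       [-0.10052066,  0.63814795, -0.76332351,  0.11924465],
       [ 0.08491911, -0.75890692, -0.64563847,  0.70776164],
       [ 0.        ,  0.        ,  0.        ,  1.        ]])}
```

View pics/top0.png

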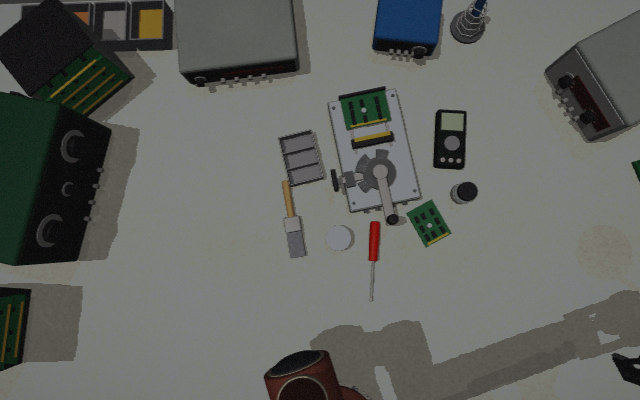

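View pics/side0.png

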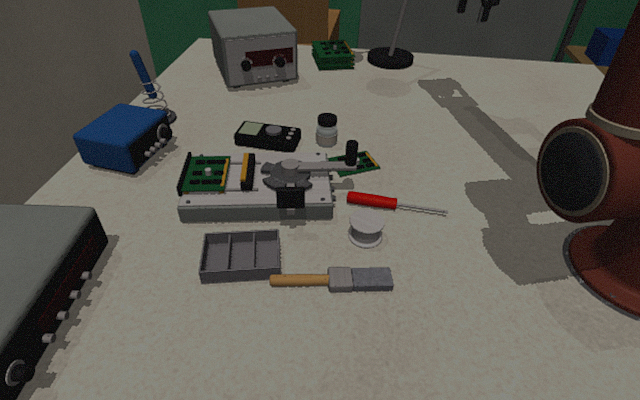

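The top view shows the jig with its pivot near (380,172), the knob near (392,219) and the tab near (335,180). In the side view the knob is near (351,153) and the tab near (290,196). Next I measure them with masks.

```bash
cat >h.py <<'E'
import numpy as np,cv2
from plant import manip
def ray(ci,u,v):
    R=ci["extrinsics"][:3,:3];t=ci["extrinsics"][:3,3]
    return -R.T@t, R.T@np.linalg.solve(ci["intrinsics"],[u,v,1.])
def onz(ci,u,v,z):
    c,d=ray(ci,u,v);return c+d*(z-c[2])/d[2]
def proj(ci,p):
    q=ci["intrinsics"]@(ci["extrinsics"]@np.r_[p,1])[:3];return q[:2]/q[2]
def tri(c1,p1,c2,p2):
    a,d=ray(c1,*p1);b,e=ray(c2,*p2);s=np.linalg.lstsq(np.c_[d,-e],b-a,rcond=None)[0]
    P,Q=a+d*s[0],b+e*s[1];return (P+Q)/2,np.linalg.norm(P-Q)
def blob(img,u,v,r,thr=60):
    m=(img.max(2)<thr).astype(np.uint8);w=np.zeros_like(m);w[v-r:v+r,u-r:u+r]=1
    n,l,st,ce=cv2.connectedComponentsWithStats(m*w)
    i=min((i for i in range(1,n) if st[i,4]>15),key=lambda i:np.hypot(*(ce[i]-(u,v))))
    return st[i],ce[i],cv2.minAreaRect(np.argwhere(l==i)[:,::-1].astype(np.float32))
E
python3 - <<'E'
from h import *
T,S=manip.camera_info("top"),manip.camera_info("side")
t=cv2.imread("pics/top0.png");s=cv2.imread("pics/side0.png")
kt=blob(t,392,219,14);tt=blob(t,335,180,16);ks=blob(s,351,153,16);ts=blob(s,290,196,18)
for b in(kt,tt,ks,ts):print(b)
print("knob",tri(T,kt[1],S,ks[1]),onz(T,*kt[1],.110))
print("tab",tri(T,tt[1],S,ts[1]),onz(T,*tt[1],.09))
print("pivot",onz(T,380,172,.075))
top=cv2.resize(t[70:240,260:420],None,fx=3.5,fy=3.5,interpolation=cv2.INTER_CUBIC)
cv2.imwrite("pics/c1.png",top)
E
```

```text
(array([386, 214,  13,  11, 110], dtype=int32), array([392.11818182, 219.08181818]), ((392.0, 219.0), (10.0, 12.0), 90.0))
(array([331, 169,   8,  23, 109], dtype=int32), array([334.56880734, 180.37614679]), ((334.5000305175781, 180.0), (22.070741653442383, 5.335783958435059), 75.96376037597656))
(array([335, 140,  32,  29, 472], dtype=int32), array([353.1440678 , 155.45550847]), ((354.05029296875, 153.9792938232422), (32.846160888671875, 25.769235610961914), 22.61986541748047))
(array([272, 178,  36,  36, 814], dtype=int32), array([290.41154791, 198.31449631]), ((289.5, 195.5), (35.0, 35.0), 90.0))
knob (array([ 0.50978429, -0.14300975,  0.09035956]), np.float64(0.003933556163454814)) [ 0.5107394  -0.14036778  0.11      ]
tab (array([ 0.60867163, -0.00919342,  0.07715815]), np.float64(0.0007315089086612678)) [ 0.60636533 -0.00925147  0.09      ]
pivot [ 0.62707032 -0.11957827  0.075     ]
```

View pics/c1.png

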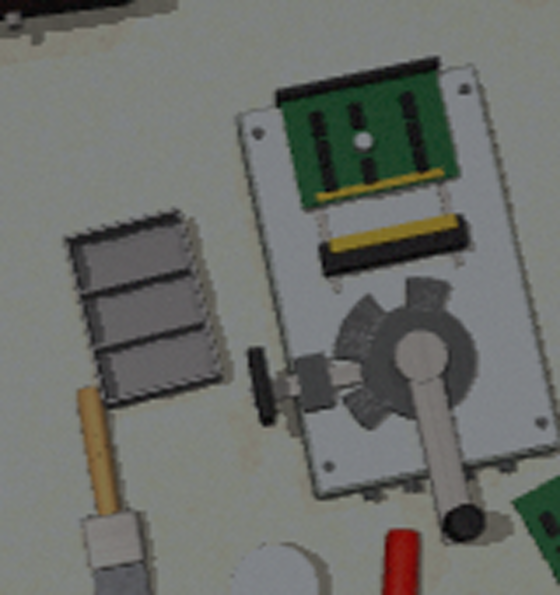

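The measurements agree: pivot to knob is 118 mm, pivot to tab is 112 mm, and the jig yaw is about 10.5°. One gripper orientation suits both the tab and the knob, because the fingers close along jig y for each. I go over the tab first.

>>> carry_out([
  [1,0.08,-0.05,0,0,0,0.12],
  [1,0.16,-0.1,0,0,0,0.3],
  [1,0.25,-0.16,0,0,0,0.48],
  [1,0.34,-0.22,0,0,0,0.48],
  [1,0.43,-0.28,0,0,0,0.48],
  [1,0.52,-0.34,0,0,0,0.48],
  [1,0.61,-0.4,0,0,0,0.48],
  [1,0.686,-0.457,0,0,0,0.48],
])

```text
time: 0.77
tool_pos: [0.4306, -0.2916, 0.1968]
tool_rot: [-0.0, 0.996, 0.092, -0.0]
contact_force: [0.5, -0.7, 0.2]
gripper_width: 1.0
```

```bash
cat >>h.py <<'E'
from scipy.spatial.transform import Rotation as Ro
def plan(p,yaw,s=None):
    "normalised row to reach TCP p with tool y at -jig y (jig yaw given), tool down"
    s=s or manip.state();w,x,y,z=s["tool_rot"];R=Ro.from_quat([x,y,z,w])
    G=Ro.from_matrix(np.array([[np.cos(yaw),np.sin(yaw),0],[np.sin(yaw),-np.cos(yaw),0],[0,0,-1]]).astype(float))
    return np.round(np.r_[R.inv().apply(np.array(p)-s["tool_pos"])/.4,(R.inv()*G).as_rotvec()/.5],4)
E
python3 -c "
from h import *
s=manip.state();print(s['time'],s['tool_pos'],s['tool_rot'],s['contact_force']);print(plan([.607,-.0095,.18],.183))"
```

```text
0.7667 [ 0.4306388  -0.29156705  0.19675518] [-1.71383809e-04  9.95749375e-01  9.21039850e-02 -8.85046637e-05] [ 0.51418242 -0.65374068  0.15944783]
[ 5.628e-01 -6.123e-01  4.200e-02 -7.000e-04  3.000e-04  2.900e-03]
```

>>> carry_out([
  [1,0.06,-0.07,0,0,0,0],
  [1,0.13,-0.14,0,0,0,0],
  [1,0.2,-0.22,0,0,0,0],
  [1,0.27,-0.3,0,0,0,0],
  [1,0.34,-0.37,0,0,0,0],
  [1,0.41,-0.45,0,0,0,0],
  [1,0.48,-0.53,0,0,0,0],
  [1,0.55,-0.6,0,0,0,0],
])

```text
time: 1.43
tool_pos: [0.6025, -0.0149, 0.1967]
tool_rot: [-0.0, 0.996, 0.092, -0.0]
contact_force: [1.4, -0.9, 0.0]
gripper_width: 1.0
```

```bash
python3 -c "
from h import *
s=manip.state();print(s['time'],s['tool_pos']);W=manip.camera_info('wrist')
print('cam',ray(W,320,200))
im=manip.grab_frame('wrist')[:,:,::-1];cv2.imwrite('pics/w1.png',im)
for n,p in dict(tab=[.607,-.0095,.102],pivot=[.627,-.12,.075],knob=[.511,-.14,.122]).items():print(n,proj(W,p))
"
```

```text
1.4333 [ 0.60251295 -0.01491841  0.19667791]
cam (array([0.68565377, 0.00105234, 0.37401183]), array([-0.33610068, -0.05593354, -0.940271  ]))
tab [317.26786361 177.00273903]
pivot [448.19768959 168.98125357]
knob [448.54918878 318.38470151]
```

View pics/w1.png

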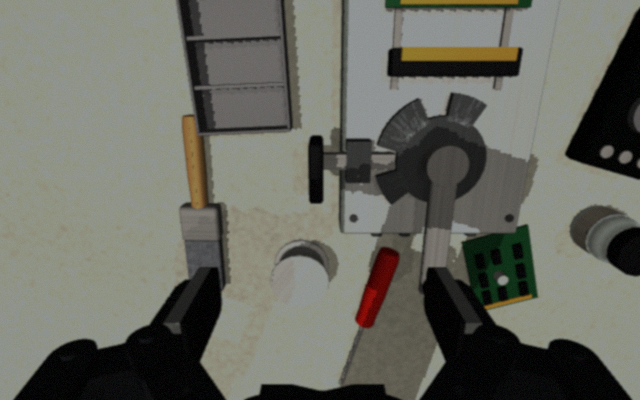

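The wrist view shows the tab at columns 309–323 and rows 136–203, the pivot at (448,166) and the screwdriver near (378,288). I refine the position from the tab's near end and the pivot.

```bash
python3 -c "
from h import *
W=manip.camera_info('wrist');im=cv2.imread('pics/w1.png')
st,ce,mr=blob(im,316,169,40);print(st,ce,mr)
e=onz(W,316,st[1]+st[3]-.5,.102);yaw=.18;X=np.array([np.cos(yaw),np.sin(yaw),0]);Y=np.array([-X[1],X[0],0])
print('left/right',onz(W,st[0],185,.102),onz(W,st[0]+st[2],185,.102))
t=e+.025*X;pv=onz(W,448,166,.075);print('tab',t,'pivot',pv,'d',(t-pv)@X,(t-pv)@Y,'yaw',np.arctan2(-(t-pv)[0],(t-pv)[1]))
print(plan([*t[:2],.07],yaw))
"
```

```text
[ 309  129   47   80 1611] [328.65673495 165.92240844] ((332.0, 168.5), (79.0, 46.0), 90.0)
left/right [0.60248382 0.00202131 0.102     ] [ 0.60958431 -0.03461429  0.102     ]
tab [ 0.60848581 -0.00262431  0.102     ] pivot [ 0.63340015 -0.11223954  0.075     ] d -0.004887447303083933 0.11230464919240625 yaw 0.22349210216540089
[ 0.0097 -0.013   0.3161 -0.0092 -0.0052  0.0205]
```

The arm was still settling when I took that camera pose, so I repeat the measurement with a fresh picture and a tighter mask.

```bash
python3 -c "
from h import *
W=manip.camera_info('wrist');im=manip.grab_frame('wrist')[:,:,::-1].copy();cv2.imwrite('pics/w2.png',im)
p=proj(W,[.61,-.009,.102]).astype(int);print(p,manip.state()['tool_pos'])
for thr in(25,35,45):
  st,ce,mr=blob(im,*p,45,thr);print(thr,st,ce,mr)
  e=onz(W,st[0]+7,st[1]+st[3]-.5,.102);print('tab',e+.025*np.array([.983,.18,0]),'L/R',onz(W,st[0],ce[1],.102),onz(W,st[0]+st[2],ce[1],.102))
g=cv2.medianBlur(im,5);m=cv2.HoughCircles(g[:,:,1],cv2.HOUGH_GRADIENT,1,60,param1=80,param2=15,minRadius=15,maxRadius=27)
for c in m[0]:
  if np.hypot(*(c[:2]-proj(W,[.63,-.12,.075])))<40:print('piv',c,onz(W,c[0],c[1],.075))
"
```

```text
[324 178] [ 0.60374077 -0.01238895  0.19625423]
25 [316 141  15  67 812] [322.658867   173.90640394] ((323.0, 174.0), (14.0, 66.0), 0.0)
tab [ 0.61040216 -0.00801805  0.102     ] L/R [ 0.61251741 -0.00176569  0.102     ] [ 0.61475859 -0.01333928  0.102     ]
35 [316 141  15  67 843] [322.55634638 173.55160142] ((323.0, 174.0), (66.0, 14.0), 90.0)
tab [ 0.61040216 -0.00801805  0.102     ] L/R [ 0.61280138 -0.00171278  0.102     ] [ 0.61504175 -0.01328252  0.102     ]
45 [316 141  27  67 892] [322.8867713 173.2735426] ((328.9999694824219, 173.99996948242188), (25.999996185302734, 65.99998474121094), 0.0)
tab [ 0.61040216 -0.00801805  0.102     ] L/R [ 0.6130238  -0.00167133  0.102     ] [ 0.61705465 -0.02248795  0.102     ]
piv [455.5 170.5  19.3] [ 0.63080226 -0.1197537   0.075     ]
```

>>> carry_out([
  [1,0.018,-0.008,0,0,0,0],
  [0.7,0.018,-0.008,0.08,0,0,0],
  [0.7,0.018,-0.008,0.16,0,0,0],
  [0.7,0.018,-0.008,0.24,0,0,0],
  [0.7,0.018,-0.008,0.31,0,0,0],
  [0.7,0.018,-0.008,0.31,0,0,0],
  [0,0.018,-0.008,0.31,0,0,0],
  [0,0.018,-0.008,0.31,0,0,0],
])

```text
time: 2.2
tool_pos: [0.6099, -0.0136, 0.0751]
tool_rot: [0.0, 0.996, 0.092, 0.001]
contact_force: [1.4, 0.2, -0.1]
gripper_width: 0.422
```

>>> carry_out([
  [0,0,0,0,0,0,0],
  [0,0,0,0,0,0,0],
  [0,0,0,0,0,0,0],
  [0,0,0,0,0,0,0],
  [0,0,0,0,0,0,0],
  [0,0,0,0,0,0,0],
])

```text
time: 2.7
tool_pos: [0.6089, -0.0127, 0.0735]
tool_rot: [0.0, 0.996, 0.092, 0.0]
contact_force: [-1.1, -0.6, 0.6]
gripper_width: 0.001
```

The fingers shut fully (0.001), so they missed the tab. I look before anything else.

```bash
python3 -c "
from h import *
W=manip.camera_info('wrist');a=manip.grab_frame('wrist')[:,:,::-1];b=manip.grab_frame('side')[:,:,::-1]
s=manip.state();print(s['tool_pos'],s['contact_force'],s['gripper_width'])
b=cv2.resize(b[100:250,170:410],(640,400));cv2.imwrite('pics/w3.png',cv2.resize(np.vstack([a,b]),(480,600)))
S=manip.camera_info('side');print(proj(S,[.6104,-.008,.102]),proj(S,s['tool_pos']))
"
```

```text
[ 0.60876612 -0.01268669  0.07325534] [ 0.35908474 -0.09536012  0.19586039] 0.0051536332579208855
[289.21861287 187.57158411] [290.95941427 198.79436739]
```

View pics/w3.png

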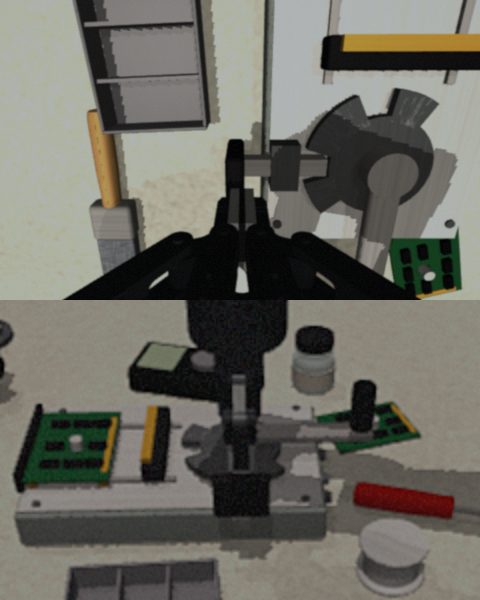

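In the combined view the tab top is at about (235,160) with the pads right beside or behind it. I need a zoom to tell whether they hold the tab.

```bash
python3 -c "
from h import *
W=manip.camera_info('wrist');a=manip.grab_frame('wrist')[:,:,::-1];b=manip.grab_frame('side')[:,:,::-1]
f=lambda i:cv2.convertScaleAbs(cv2.resize(i,(400,500),interpolation=cv2.INTER_CUBIC),alpha=2.5,beta=10)
cv2.imwrite('pics/z3.png',np.hstack([f(a[170:330,256:384]),f(b[130:205,260:320])]))
p=manip.state()['tool_pos']
print(proj(W,p),proj(W,p+[0,0,.019]))
for x,y in((25,6),(25,-6),(-25,6),(-25,-6)):
  q=np.array([.6104,-.008,.102])+[(x*.983-y*.18)/1e3,(x*.18+y*.983)/1e3,0];print(proj(W,q))
"
```

```text
[323.16348064 235.20373111] [323.24169218 251.81652264]
[300.33287591 207.0215071 ]
[327.36665418 207.11272002]
[302.02479829 302.4154825 ]
[326.53404873 302.49227181]
```

View pics/z3.png

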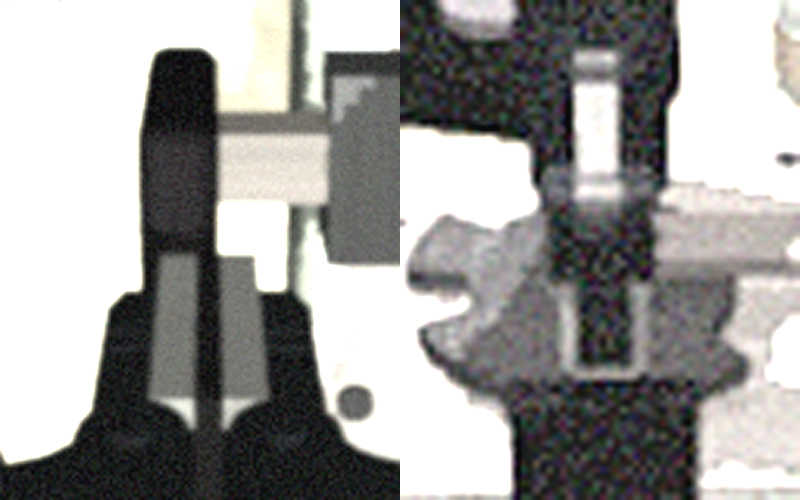

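The pads sit at the tab's level but shut, and the arm is held about 4 mm pivot-side of its command. I try a small careful pull along +y (tool −y), which is the wanted direction anyway, and watch the force.

>>> carry_out([
  [0,0,-0.008,0,0,0,0],
  [0,0,-0.016,0,0,0,0],
  [0,0,-0.025,0,0,0,0],
  [0,0,-0.025,0,0,0,0],
  [0,0,-0.025,0,0,0,0],
])

```text
time: 3.32
tool_pos: [0.6069, -0.0026, 0.0732]
tool_rot: [0.0, 0.996, 0.093, -0.0]
contact_force: [0.1, 0.4, -0.1]
gripper_width: -0.003
```

```bash
python3 -c "
from h import *
W=manip.camera_info('wrist');a=manip.grab_frame('wrist')[:,:,::-1];b=manip.grab_frame('side')[:,:,::-1]
s=manip.state();print(s['time'],s['tool_pos'],s['tool_rot'],s['contact_force'],s['gripper_width'],s['joint_pos'])
f=lambda i:cv2.convertScaleAbs(cv2.resize(i,(400,500),interpolation=cv2.INTER_CUBIC),alpha=2.5,beta=10)
cv2.imwrite('pics/z4.png',np.hstack([f(a[170:330,256:384]),f(b[140:215,260:320])]))
"
```

```text
3.4167 [ 0.60694991 -0.00285288  0.07321732] [2.85673388e-05 9.95728167e-01 9.23331800e-02 1.69014834e-05] [-0.42674449 -0.17684211 -0.44307836] -0.000955021440808844 [-1.27230959e-01  1.16376134e-01  1.75990219e+00 -5.07446662e-05
  1.26526888e+00  1.25865087e+00]
```

View pics/z4.png

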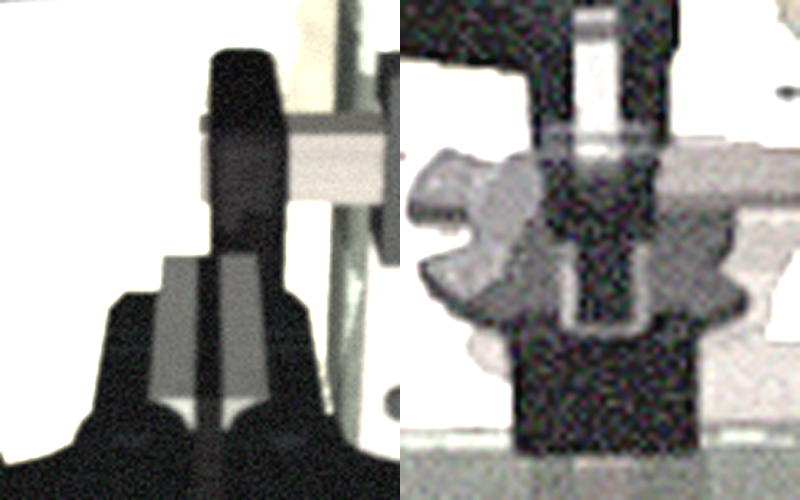

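The tab stayed put and the fingers passed over its top without force. The real fingertips are therefore above the tab, even though the reported TCP z is 0.073. I check the tip and tab heights across the side and wrist views.

```bash
python3 -c "
from h import *
W,S,T=[manip.camera_info(n) for n in('wrist','side','top')];p=manip.state()['tool_pos']
c,d=ray(S,290.5,189.5);print('tip z from side',c+d*((p[1]-c[1])/d[1]))
print('tip tri',tri(S,(290.5,189.5),W,(256+208/3.125,170+253/3.125)))
# tab top far(+x) end, wrist zoom (248,130); side zoom left edge x=512 y~317
print('tab +x top tri',tri(S,(260+512/6.67-0,140+322/6.67),W,(256+248/3.125,170+130/3.125)))
print('expected tab +x top',np.array([.6104,-.008,.102])+.025*np.array([.983,.18,0]))
print('cam rel TCP',ray(W,320,200)[0]-p)
"
```

```text
tip z from side [ 0.60722667 -0.00285288  0.10220174]
tip tri (array([ 0.60922637, -0.00291158,  0.10016847]), np.float64(0.004705028848145968))
tab +x top tri (array([ 0.5715153 , -0.02520193,  0.0670283 ]), np.float64(0.09486179020531568))
expected tab +x top [ 0.634975 -0.0035    0.102   ]
cam rel TCP [0.0829796  0.01597597 0.17738302]
```

Two cameras put the tips at z ≈ 0.101 while the reported TCP is 0.073, so the tips are about 28 mm short of the nominal TCP. Laterally the reading agrees with the pictures. I open, re-centre and go 25 mm lower, gently.

>>> carry_out([
  [0.6,0.006,0.014,-0.03,0,0,0],
  [0.6,0.006,0.014,-0.03,0,0,0],
  [0.6,0.006,0.014,-0.03,0,0,0],
  [0.6,0.006,0.014,-0.03,0,0,0],
  [0.6,0.006,0.014,0,0,0,0],
  [0.6,0.006,0.014,0.02,0,0,0],
  [0.6,0.006,0.014,0.045,0,0,0],
  [0.6,0.006,0.014,0.065,0,0,0],
])

```text
time: 4.08
tool_pos: [0.6091, -0.0078, 0.0448]
tool_rot: [-0.0, 0.996, 0.092, -0.001]
contact_force: [0.3, -0.1, -0.2]
gripper_width: 0.598
```

>>> carry_out([
  [0.6,0,0,0,0,0,0],
  [0,0,0,0,0,0,0],
  [0,0,0,0,0,0,0],
  [0,0,0,0,0,0,0],
  [0,0,0,0,0,0,0],
  [0,0,0,0,0,0,0],
  [0,0,0,0,0,0,0],
])

```text
time: 4.67
tool_pos: [0.6109, -0.008, 0.0481]
tool_rot: [0.0, 0.996, 0.092, 0.001]
contact_force: [0.0, 0.0, 2.5]
gripper_width: 0.122
```

The tab is gripped (0.12 opening). I pull it out.

>>> carry_out([
  [0,0,-0.012,0,0,0,0],
  [0,0,-0.024,0,0,0,0],
  [0,0,-0.037,0,0,0,0],
  [0,0,-0.05,0,0,0,0],
  [0,0,-0.063,0,0,0,0],
  [0,0,-0.075,0,0,0,0],
  [0,0,-0.084,0,0,0,0],
  [0,0,-0.084,0,0,0,0],
])

```text
time: 5.33
tool_pos: [0.6045, 0.026, 0.048]
tool_rot: [0.0, 0.996, 0.093, 0.001]
contact_force: [-0.5, -1.3, 5.2]
gripper_width: 0.125
```

>>> carry_out([
  [0,0,-0.003,0,0,0,0],
  [0,0,-0.005,0,0,0,0],
  [0,0,-0.005,0,0,0,0],
])

```text
time: 5.58
tool_pos: [0.6045, 0.026, 0.048]
tool_rot: [0.002, 0.996, 0.092, 0.001]
contact_force: [0.6, -8.1, 4.4]
gripper_width: 0.124
```

The bar reached its stop: 34.6 mm of travel, 8 N. I release, rise and go over the knob.

>>> carry_out([
  [0.7,0,0,0,0,0,0],
  [0.7,0,0,0,0,0,0],
  [0.7,0,0,0,0,0,0],
  [0.7,0,0,0,0,0,0],
  [0.7,0,0,-0.08,0,0,0],
  [0.7,0,0,-0.16,0,0,0],
  [0.7,0,0,-0.25,0,0,0],
  [0.7,0,0,-0.25,0,0,0],
])

```text
time: 6.25
tool_pos: [0.6085, 0.0272, 0.1561]
tool_rot: [0.001, 0.996, 0.092, 0.007]
contact_force: [0.8, -0.5, 2.1]
gripper_width: 0.701
```

>>> carry_out([
  [1,-0.06,0.07,0,0,0,0],
  [1,-0.12,0.14,0,0,0,0],
  [1,-0.18,0.21,0,0,0,0],
  [1,-0.24,0.29,0,0,0,0],
  [1,-0.304,0.368,0,0,0,0],
  [1,-0.304,0.368,0,0,0,0],
  [1,-0.304,0.368,0,0,0,0],
])

```text
time: 6.83
tool_pos: [0.5105, -0.1412, 0.1469]
tool_rot: [-0.0, 0.996, 0.09, 0.0]
contact_force: [0.7, 0.1, 0.6]
gripper_width: 1.0
```

```bash
python3 -c "
from h import *
W=manip.camera_info('wrist');s=manip.state();a=manip.grab_frame('wrist')[:,:,::-1];b=manip.grab_frame('side')[:,:,::-1]
print(s['time'],s['tool_pos'],s['contact_force'])
print('pred knob top',proj(W,[.512,-.141,.122]),proj(W,[.512,-.141,.072]),'r px',proj(W,[.512,-.129,.122]))
print(plan([.512,-.141,.057],.18))
cv2.imwrite('pics/w5.png',np.vstack([cv2.resize(a,(480,300)),cv2.resize(b[100:250,170:410],(480,300))]))
"
```

```text
6.8333 [ 0.5104731  -0.14122809  0.1468943 ] [0.66951776 0.12816784 0.56284147]
pred knob top [323.20181771 215.24508142] [323.10388682 189.58668213] r px [303.74801563 211.94055409]
[ 0.0007  0.0041  0.225  -0.0015 -0.0005  0.0095]
```

View pics/w5.png

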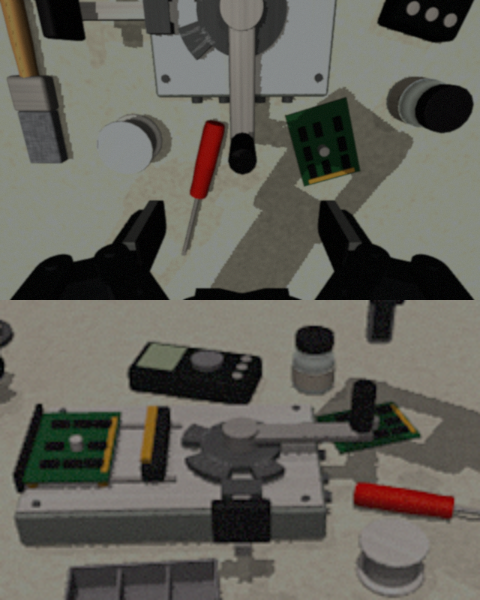

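The picture shows the tab drawn out and the knob top at wrist pixel (323,212), against a prediction of (323,215), so it is about 2 mm further along +x. I descend and grip the knob.

>>> carry_out([
  [0.8,0.008,0.003,0.06,0,0,0],
  [0.8,0.008,0.003,0.12,0,0,0],
  [0.8,0.008,0.003,0.18,0,0,0],
  [0.8,0.008,0.003,0.22,0,0,0],
  [0.8,0.008,0.003,0.22,0,0,0],
  [0.2,0.008,0.003,0.22,0,0,0],
  [0,0.008,0.003,0.22,0,0,0],
  [0,0.008,0.003,0.22,0,0,0],
])

```text
time: 7.6
tool_pos: [0.5162, -0.1406, 0.0611]
tool_rot: [0.001, 0.996, 0.093, 0.001]
contact_force: [0.0, -0.5, -0.2]
gripper_width: 0.383
```

>>> carry_out([
  [0,0,0,0,0,0,0],
  [0,0,0,0,0,0,0],
  [0,0,0,0,0,0,0],
])

```text
time: 7.85
tool_pos: [0.5161, -0.1408, 0.0613]
tool_rot: [0.0, 0.996, 0.092, 0.002]
contact_force: [-1.5, 1.7, 6.3]
gripper_width: 0.257
```

```bash
python3 -c "
from h import *
s=manip.state();p=s['tool_pos'];print(s['time'],p,s['contact_force'],s['gripper_width'],s['joint_pos'].round(2))
pv=np.array([.6308,-.1198]);d=p[:2]-pv;print(np.hypot(*d),np.arctan2(-d[1],-d[0]))
r=.1195;a0=.18
for th in np.arange(.1,1.45,.1):
  q=pv-r*np.array([np.cos(a0+th),np.sin(a0+th)]);q0=pv-r*np.array([np.cos(a0),np.sin(a0)])
  X=np.array([np.cos(a0),np.sin(a0)]);Y=np.array([X[1],-X[0]]);dd=q-q0
  print(round(th,2),(np.array([dd@X,dd@Y])/.4).round(3),round(-th/.5,2))
"
```

```text
7.85 [ 0.51609836 -0.14078515  0.06127626] [-1.51289639  1.74637574  6.34497788] 0.257101151817092 [-0.41 -0.04  1.94  0.    1.24  0.98]
0.11660549823626966 0.18095294400253625
0.1 [0.001 0.03 ] -0.2
0.2 [0.006 0.059] -0.4
0.3 [0.013 0.088] -0.6
0.4 [0.024 0.116] -0.8
0.5 [0.037 0.143] -1.0
0.6 [0.052 0.169] -1.2
0.7 [0.07  0.192] -1.4
0.8 [0.091 0.214] -1.6
0.9 [0.113 0.234] -1.8
1.0 [0.137 0.251] -2.0
1.1 [0.163 0.266] -2.2
1.2 [0.19  0.278] -2.4
1.3 [0.219 0.288] -2.6
1.4 [0.248 0.294] -2.8
```

The knob is held. I swing along the arc in 0.5 rad steps, turning the tool with it.

>>> carry_out([
  [0,0.001,0.018,0,0,0,-0.125],
  [0,0.002,0.037,0,0,0,-0.25],
  [0,0.005,0.055,0,0,0,-0.375],
  [0,0.009,0.073,0,0,0,-0.5],
  [0,0.014,0.091,0,0,0,-0.625],
  [0,0.021,0.108,0,0,0,-0.75],
  [0,0.028,0.125,0,0,0,-0.875],
  [0,0.036,0.141,0,0,0,-1],
])

```text
time: 8.52
tool_pos: [0.541, -0.1931, 0.0613]
tool_rot: [0.0, 0.941, 0.337, 0.002]
contact_force: [1.1, 5.2, 6.2]
gripper_width: 0.259
```

```bash
cat >k.py <<'E'
from h import *
s=manip.state();p=s['tool_pos'];d=p[:2]-np.array([.6308,-.1198]);w,x,y,z=s['tool_rot']
print(s['time'],p,s['contact_force'],s['gripper_width'],'r',np.hypot(*d),'lever',np.arctan2(-d[1],-d[0])-.181,'toolyaw',2*np.arctan2(y,x)-.18)
E
python3 k.py
```

```text
8.5167 [ 0.54095026 -0.19314233  0.0613196 ] [1.11519651 5.17483382 6.16823927] 0.2586402909502647 r 0.1159830724109206 lever 0.503587766586632 toolyaw 0.5078769133247258
```

>>> carry_out([
  [0,0.001,0.018,0,0,0,-0.125],
  [0,0.002,0.037,0,0,0,-0.25],
  [0,0.005,0.055,0,0,0,-0.375],
  [0,0.009,0.073,0,0,0,-0.5],
  [0,0.014,0.091,0,0,0,-0.625],
  [0,0.021,0.108,0,0,0,-0.75],
  [0,0.028,0.125,0,0,0,-0.875],
  [0,0.036,0.141,0,0,0,-1],
])

```text
time: 9.18
tool_pos: [0.5875, -0.2267, 0.0613]
tool_rot: [-0.0, 0.829, 0.56, 0.002]
contact_force: [-0.9, 7.3, 7.6]
gripper_width: 0.261
```

>>> carry_out([
  [0,0.001,0.018,0,0,0,-0.125],
  [0,0.002,0.037,0,0,0,-0.25],
  [0,0.005,0.055,0,0,0,-0.375],
  [0,0.009,0.073,0,0,0,-0.5],
  [0,0.014,0.091,0,0,0,-0.625],
  [0,0.021,0.108,0,0,0,-0.75],
  [0,0.021,0.108,0,0,0,-0.75],
  [0,0.021,0.108,0,0,0,-0.75],
])

```text
time: 9.85
tool_pos: [0.6306, -0.2347, 0.0613]
tool_rot: [-0.0, 0.71, 0.704, 0.002]
contact_force: [-1.2, 7.8, 6.9]
gripper_width: 0.261
```

```bash
python3 k.py
```

```text
9.85 [ 0.63059706 -0.23472399  0.06131841] [-1.22083435  7.75967537  6.89737544] 0.2612734935554798 r 0.11492417206844842 lever 1.388030483508712 toolyaw 1.3815322727557475
```

At about 1.388 rad with little tangential force. I push a bit further until I feel the stop, and relax the radial load.

>>> carry_out([
  [0,-0.003,0.004,0,0,0,-0.02],
  [0,-0.003,0.008,0,0,0,-0.04],
  [0,-0.003,0.012,0,0,0,-0.04],
  [0,-0.003,0.012,0,0,0,-0.04],
])

```text
time: 10.18
tool_pos: [0.6315, -0.2346, 0.0612]
tool_rot: [-0.005, 0.704, 0.711, -0.0]
contact_force: [-15.2, 12.7, 15.8]
gripper_width: 0.259
```

```bash
python3 k.py
```

```text
10.1833 [ 0.63152295 -0.23457585  0.0611906 ] [-15.15611024  12.69518334  15.804269  ] 0.25908154752826046 r 0.11477813175800226 lever 1.396095020039143 toolyaw 1.4006555674810575
```

The stop is reached (lever ≈1.396, 15 N tangential). I ease off, release and rise.

>>> carry_out([
  [0,0,-0.006,0,0,0,0],
  [0.8,0,-0.006,0,0,0,0],
  [0.8,0,-0.006,0,0,0,0],
  [0.8,0,-0.006,0,0,0,0],
  [0.8,0,-0.006,0,0,0,0],
  [0.8,0,-0.006,-0.08,0,0,0],
  [0.8,0,-0.006,-0.16,0,0,0],
  [0.8,0,-0.006,-0.24,0,0,0],
])

```text
time: 10.85
tool_pos: [0.6308, -0.2379, 0.155]
tool_rot: [-0.001, 0.704, 0.71, -0.0]
contact_force: [1.6, 0.2, -0.4]
gripper_width: 0.802
```

>>> carry_out([
  [0.7,0,0,0,0,0,0.2],
  [0.7,0,0,0,0,0,0.4],
  [0.7,0,0,0,0,0,0.6],
  [0.7,0,0,0,0,0,0.8],
  [0.7,0,0,0,0,0,1],
  [0.7,0,0,0,0,0,1],
])

```text
time: 11.35
tool_pos: [0.6315, -0.2381, 0.1549]
tool_rot: [-0.0, 0.858, 0.513, -0.0]
contact_force: [0.1, 1.1, 0.9]
gripper_width: 0.702
```

>>> carry_out([
  [0.7,0,0,0,0,0,0.2],
  [0.7,0,0,0,0,0,0.4],
  [0.7,0,0,0,0,0,0.6],
  [0.7,0,0,0,0,0,0.8],
  [0.7,0,0,0,0,0,1],
  [0.7,0,0,0,0,0,1],
])

```text
time: 11.85
tool_pos: [0.6315, -0.238, 0.1549]
tool_rot: [-0.0, 0.958, 0.286, -0.0]
contact_force: [0.5, 0.1, 0.4]
gripper_width: 0.704
```

```bash
python3 k.py; python3 -c "
from h import *
W=manip.camera_info('wrist');a=manip.grab_frame('wrist')[:,:,::-1];cv2.imwrite('pics/w6.png',a)
print(plan([.6043,.026,.14],.182),plan([.6043,.026,.14],.182)[:3]*.4)"
```

```text
11.85 [ 0.63149134 -0.23799782  0.15494852] [0.47366093 0.09971591 0.43149247] 0.7035484770939574 r 0.11819983696418745 lever 1.3956452740500174 toolyaw 0.40029831147270906
[ 3.068e-01 -5.882e-01  3.740e-02 -3.000e-04  6.000e-04  8.029e-01] [ 0.12272 -0.23528  0.01496]
```

>>> carry_out([
  [0.7,0.04,-0.08,0,0,0,0.13],
  [0.7,0.08,-0.16,0,0,0,0.26],
  [0.7,0.125,-0.24,0,0,0,0.4],
  [0.7,0.17,-0.325,0,0,0,0.55],
  [0.7,0.22,-0.42,0,0,0,0.7],
  [0.7,0.265,-0.51,0,0,0,0.8],
  [0.7,0.307,-0.588,0,0,0,0.8],
  [0.7,0.307,-0.588,0,0,0,0.8],
])

```text
time: 12.57
tool_pos: [0.6046, 0.032, 0.1552]
tool_rot: [-0.001, 0.995, 0.095, 0.0]
contact_force: [-0.3, -0.2, 0.2]
gripper_width: 0.7
```

```bash
python3 -c "
from h import *
manip.grab_frame('top')
W=manip.camera_info('wrist');a=manip.grab_frame('wrist')[:,:,::-1];s=manip.state();print(s['tool_pos'],s['contact_force'])
print('tab pred',proj(W,[.6041,.0263,.102]),'knob pred',proj(W,[.632,-.239,.122]))
print(plan([.6043,.0262,.048],.182))
cv2.imwrite('pics/w7.png',a)"
```

```text
[0.60536366 0.0274524  0.15527166] [ 0.56980006 -0.21775372  0.5624833 ]
tab pred [326.93870912 203.61534925] knob pred [733.97736111 246.18168618]
[-0.0032  0.0025  0.2682  0.001  -0.0003  0.0071]
```

View pics/w7.png

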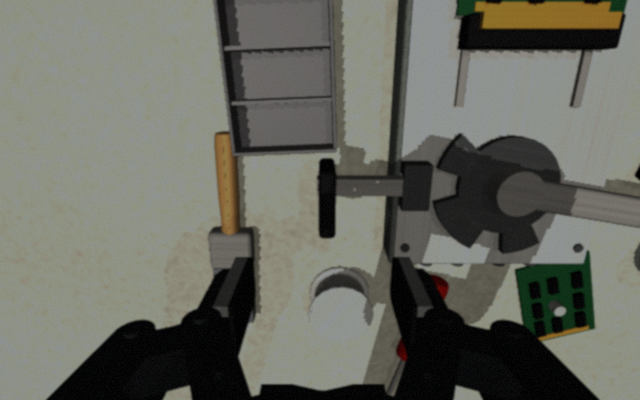

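The view shows the tab at (327,200) as predicted, a notch facing the bar and the connector on the board. I descend and grip.

>>> carry_out([
  [0.6,-0.003,0.002,0.07,0,0,0],
  [0.6,-0.003,0.002,0.14,0,0,0],
  [0.6,-0.003,0.002,0.2,0,0,0],
  [0.6,-0.003,0.002,0.265,0,0,0],
  [0.6,-0.003,0.002,0.265,0,0,0],
  [0,-0.003,0.002,0.265,0,0,0],
  [0,-0.003,0.002,0.265,0,0,0],
  [0,-0.003,0.002,0.265,0,0,0],
])

```text
time: 13.33
tool_pos: [0.6064, 0.0245, 0.0518]
tool_rot: [0.0, 0.996, 0.09, 0.002]
contact_force: [0.1, 0.5, 1.0]
gripper_width: 0.18
```

>>> carry_out([
  [0,0,0,0,0,0,0],
  [0,0,0,0,0,0,0],
  [0,0,0,0,0,0,0],
  [0,0,0,0,0,0,0],
])

```text
time: 13.67
tool_pos: [0.6064, 0.0248, 0.052]
tool_rot: [0.001, 0.996, 0.09, 0.002]
contact_force: [-0.2, -1.5, 6.4]
gripper_width: 0.124
```

>>> carry_out([
  [0,0,0.012,0,0,0,0],
  [0,0,0.024,0,0,0,0],
  [0,0,0.036,0,0,0,0],
  [0,0,0.048,0,0,0,0],
  [0,0,0.06,0,0,0,0],
  [0,0,0.072,0,0,0,0],
  [0,0,0.082,0,0,0,0],
  [0,0,0.082,0,0,0,0],
])

```text
time: 14.33
tool_pos: [0.6125, -0.0072, 0.052]
tool_rot: [0.0, 0.996, 0.09, 0.002]
contact_force: [0.1, 0.5, 6.8]
gripper_width: 0.123
```

>>> carry_out([
  [0,0,0.004,0,0,0,0],
  [0,0,0.008,0,0,0,0],
  [0,0,0.011,0,0,0,0],
  [0,0,0.011,0,0,0,0],
])

```text
time: 14.67
tool_pos: [0.6126, -0.0081, 0.052]
tool_rot: [-0.003, 0.996, 0.09, 0.002]
contact_force: [-1.5, 9.8, 8.5]
gripper_width: 0.12
```

Resistance has started, 0.4 mm deeper than the start position. I push slightly harder to make sure the bar is seated.

>>> carry_out([
  [0,0,0.004,0,0,0,0],
  [0,0,0.008,0,0,0,0],
  [0,0,0.012,0,0,0,0],
  [0,0,0.012,0,0,0,0],
  [0,0,0.012,0,0,0,0],
])

```text
time: 15.08
tool_pos: [0.6126, -0.0081, 0.0521]
tool_rot: [-0.007, 0.996, 0.09, 0.001]
contact_force: [-4.7, 23.8, 12.1]
gripper_width: 0.122
```

It is a hard stop: no movement at 24 N. I ease off, release and retreat upward, then out of the top view.

>>> carry_out([
  [0,0,-0.018,0,0,0,0],
  [0.6,0,-0.02,0,0,0,0],
  [0.6,0,-0.02,0,0,0,0],
  [0.6,0,-0.02,0,0,0,0],
  [0.6,0,-0.02,0,0,0,0],
  [0.6,0,-0.02,-0.08,0,0,0],
  [0.6,0,-0.02,-0.16,0,0,0],
  [0.6,0,-0.02,-0.25,0,0,0],
])

```text
time: 15.75
tool_pos: [0.6089, -0.0086, 0.148]
tool_rot: [-0.001, 0.996, 0.089, -0.002]
contact_force: [0.2, -0.0, 0.6]
gripper_width: 0.6
```

>>> carry_out([
  [0.6,-0.05,0,-0.05,0,0,0],
  [0.6,-0.12,0,-0.1,0,0,0],
  [0.6,-0.2,0,-0.15,0,0,0],
  [0.6,-0.28,0,-0.2,0,0,0],
  [0.6,-0.35,0,-0.2,0,0,0],
  [0.6,-0.4,0,-0.2,0,0,0],
  [0.6,-0.4,0,-0.2,0,0,0],
  [0.6,-0.4,0,-0.2,0,0,0],
])

```text
time: 16.42
tool_pos: [0.4527, -0.0373, 0.2293]
tool_rot: [0.0, 0.996, 0.089, 0.001]
contact_force: [0.1, 0.4, 0.2]
gripper_width: 0.602
```

```bash
python3 -c "
from h import *
T,S=manip.camera_info('top'),manip.camera_info('side')
a=manip.grab_frame('top')[:,:,::-1].copy();b=manip.grab_frame('side')[:,:,::-1].copy()
s=manip.state();print(s['time'],s['tool_pos'],s['contact_force'])
t0=cv2.imread('pics/top0.png');s0=cv2.imread('pics/side0.png')
for n,i0,i1,uv,r in(('tab side',s0,b,(290,196),18),('tab top',t0,a,(335,180),16)):
  print(n,[blob(i,*uv,r)[:2] for i in(i0,i1)])
k=proj(T,[.632,-.239,.122]).astype(int)
try:
  c=blob(a,*k,14)[1];q=onz(T,*c,.11);print('knob',k,c,q,'lever',np.arctan2(-(q[1]+.1198),-(q[0]-.6308))-.181)
except Exception as e:print(e)
cv2.imwrite('pics/f.png',np.vstack([cv2.resize(a[80:305,265:505],(640,300)),cv2.resize(b[100:300,170:470],(640,300))]))
"
```

```text
16.5167 [ 0.4534451  -0.03697086  0.22898433] [-0.00415017  0.56036261 -0.02808273]
tab side [(array([272, 178,  36,  36, 814], dtype=int32), array([290.41154791, 198.31449631])), (array([272, 178,  36,  36, 844], dtype=int32), array([290.22748815, 198.07819905]))]
tab top [(array([331, 169,   8,  23, 109], dtype=int32), array([334.56880734, 180.37614679])), (array([331, 169,   8,  23, 101], dtype=int32), array([334.10891089, 180.3960396 ]))]
knob [434 165] [437.46153846 162.25230769] [ 0.64148381 -0.2494027   0.11      ] lever 1.4720454257046487
```

View pics/f.png

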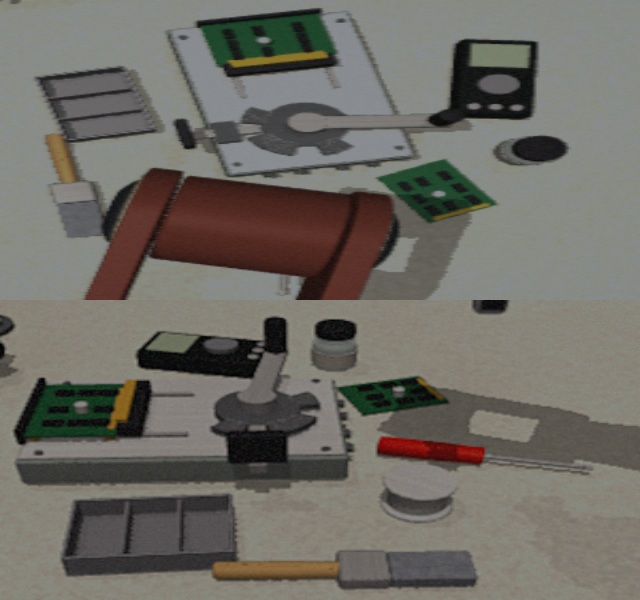

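The lever is at its closed stop, the tab is back in its starting pixels, the connector is on the board and the bystanders look untouched. I do a quick numeric check on the bystanders, then hand in.

```bash
python3 -c "
from h import *
s0=cv2.medianBlur(cv2.imread('pics/side0.png'),5).astype(int);b=cv2.medianBlur(manip.grab_frame('side')[:,:,::-1].copy(),5).astype(int)
d=abs(s0-b).max(2)
for n,(u0,v0,u1,v1) in dict(tray=(195,228,285,284),brush=(265,262,398,296),reel=(345,208,388,252),driver=(344,188,400,214),jar=(312,110,342,142),meter=(232,118,280,152),board=(355,150,384,178)).items():print(n,(d[v0:v1,u0:u1]>50).mean().round(3))
print(manip.state()['contact_force']);print(manip.job_done())"
```

```text
tray 0.0
brush 0.0
reel 0.003
driver 0.007
jar 0.0
meter 0.0
board 0.03
[0.53596436 0.22072968 0.19594246]
the job is handed in; nothing more can be done
None
```

I did the job in the order asked and handed it in at about 16.6 s. I drew the lock bar out 34.6 mm to its stop and swung the lever counter-clockwise by its knob to its closed stop. Then I pushed the bar back in, let go and moved clear.

**Last checks**
- **Lock bar:** pushed in, it stopped hard and did not move at 24 N. The tab's outline in the side and top pictures is back where it started, to within half a pixel.
- **Lever:** it read about 1.396 rad with 15 N against the stop before I let go. The last picture shows the connector on the board.
- **Other things on the bench:** the side picture is almost unchanged around each one. The largest difference is 3% at the spare board, where the knob had stood in front of it.
- **Contact:** the wrist force was under 1 N and nothing was touching the robot.

**What failed or disagreed**
- **First grasp missed:** the fingertips turned out to be about 28 mm short of the reported TCP, as two cameras showed. The shut fingers passed over the tab's top without moving it, and I allowed for this from then on.
- **Last camera reading of the lever:** the final top view gave 1.47 rad. I think the black knob merged with the black meter beside it in the mask, so I relied on the stop force and the picture instead.
- **Pictures:** I viewed 9, within the budget of 10.

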